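# Space the dividers of a drop-bottle display rail with a stepped spacer

### The job

Set the three blue dividers of the aluminium bottle rail to equal gaps with the orange spacer, starting at the black end stop: hook the spacer over a divider, draw that divider towards the stop until you feel the spacer block just touch the stop (for the next ones: the divider already set), then lift it off and step on to the next divider, without shoving the ones already set. Move the dividers with the spacer only, not with the fingers, leave the bottles, lens case and pen torch alone, and finally stand the spacer upright on its black pad again and let go.

Things in the scene. Friction and masses are not known exactly. Their poses are not given: they have to be found in the camera images.
- rail: fixed aluminium display rail, 250 mm long along its y, 70 mm wide (x), deck 12 mm above the desk. Origin: centre of its underside; z up. The black end stop stands at its -y end; the dividers slide along its y. It stands at a different place and yaw each time
- end_stop: black end stop fixed on the rail, 60 mm wide (x), 10 mm thick, 36 mm high. Origin: on the rail deck, at the middle of the face that looks towards the dividers; axes as the rail, +y towards the dividers
- divider_1: blue divider plate nearest the end stop, 8 mm thick (y), 56 mm wide (x), 34 mm high above the deck. Origin: centre of its underside, at deck height; axes as the rail. It slides along the rail only, needs about 5 N to move, and stays where it is left
- divider_2: the middle blue divider, same as divider_1
- divider_3: the blue divider farthest from the end stop, same as divider_1
- spacer: orange plastic spacer, 98 mm high, 40 mm wide (x), about 120 g. Origin: on its underside, below the middle of its slot; z up. Along its y, from -y to +y: a block roughly 3 cm long (steel-faced at its -y end), a slot 14 mm wide (y -7 to +7 mm), open below and right across x, and a lip 8 mm thick. A bridge closes the slot from 40 to 50 mm above the underside; the handle stands on it
- spacer_slot (a point): middle of the spacer's slot, 20 mm above its underside; axes as the spacer. In use the spacer's y is along the rail's y: block towards the end stop, divider in the slot, underside some 4 mm above the deck, the lip drawing the divider along. The gap that block and lip leave is the right one: go by touch; 2 to 4 N beyond the drag is plenty
- spacer_handle (a point): centre of the spacer's flat handle, 74 mm above the spacer's underside, over the middle of the slot; axes as the spacer. The handle is 14 mm thick (y), 36 mm wide (x) and reaches from 50 to 98 mm above the underside: pinch it across its y from above
- pad: black rubber pad, 100 x 100 x 3 mm, fixed on the desk to the left of the rail, on which the spacer stands at the start. Origin: centre of its underside
- bottle_red: white eye-drop bottle with a red cap, 25 mm wide, 65 mm high, behind the rail, to be left alone. Origin: centre of its underside
- bottle_green: white eye-drop bottle with a white cap and a green band, 25 mm wide, 65 mm high, behind the rail, to be left alone. Origin: centre of its underside
- contact_case: contact lens case with a blue and a white cap, 28 x 62 x 16 mm, lying behind the pad, to be left alone. Origin: centre of its underside
- pen_torch: white pen torch, 13 x 137 x 15 mm, lying left of the lens case, to be left alone. Origin: centre of its underside
Not all that is in view belongs to the job. Several things look just like the spacer: the one meant starts nearest to the robot's base.

How it is judged:
On the way, in this order (a step that is already met when the one before it is completed fails the run):
1. the spacer touches the end stop with divider 1 drawn up to it (contact force between spacer and end_stop above 1 N and y of divider_1 in the frame of end_stop between 0.036 and 0.04 m).
2. the spacer touches divider 1 with divider 2 drawn up to it (contact force between spacer and divider_1 above 1 N and y of divider_2 in the frame of divider_1 between 0.04 and 0.044 m).
3. the spacer touches divider 2 with divider 3 drawn up to it (contact force between spacer and divider_2 above 1 N and y of divider_3 in the frame of divider_2 between 0.04 and 0.044 m).
At the end, for the whole second after the job is handed in: each of the three clear gaps (end stop to divider 1, 1 to 2, 2 to 3) is the one the spacer leaves, within 2 mm; the spacer stands upright (within 0.1 rad) and at rest on the pad, its slot middle within 40 mm of the pad's centre (y of divider_1 in the frame of end_stop between 0.036 and 0.04 m and y of divider_2 in the frame of divider_1 between 0.04 and 0.044 m and y of divider_3 in the frame of divider_2 between 0.04 and 0.044 m and horizontal distance between spacer and pad below 0.04 m and angle between spacer's own z axis and vertical below 0.1 rad and height (world z) of spacer below 0.007 m and linear speed of spacer below 0.02 m/s); the robot touches nothing.
It fails at once if the fingers or arm touch the rail or its dividers (contact force between any of the fingers, the arm and rail above 1 N).
It fails at once if a bottle, the lens case or the pen torch is moved by more than 15 mm (distance of any of bottle_red, bottle_green, contact_case, pen_torch from where it was at the start of the episode above 0.015 m).
It also fails if it takes over 67 s, if anything falls off the work surface, if the arm or the gripper's body presses on something with over 40 N, if the wrist force passes 120 N, or if a joint passes its speed limit or range.

### The arm

A 6-joint arm with a two-finger parallel gripper is mounted at the origin on a cart in front of the work surface, level with it; the furniture and walls round the work are solid. World frame = base frame: x ahead of the robot, y to its left, z up, the work surface at z = 0. Lengths are in m, angles in rad, forces in N, time in s.
With the tool pointing down it reaches from about 0.275 to 0.825 m from the base axis. Payload 4.9 kg.
Tool frame: the origin (TCP) lies midway between the tips of the shut fingers; the grasp point (between the pads) lies 19 mm behind it (bot.grip_depth is the distance from the TCP to the grasp point, in m); z points along the fingers, y is the line along which they close (so a half turn about z gives the same grasp; the last joint's range is limited). The gripper opens to 85 mm and grips with 20 to 120 N. Pads are 22 mm wide; open, the fingers measure 114 mm over their backs; the gripper's body (76 mm by 85 mm) begins 54 mm behind the grasp point. The pads swing forward as they close: fully open they stand 13 mm farther back than shut.
Start: joints at [-1.483, 0.326, -0.193, 1.052, 0, 1.437], TCP at [0.121, -0.537, 0.231] pointing down, gripper open.
Joint ranges: [-2.65, 2.65], [-0.97, 1.79], [-1.3, 1.35], [-1.93, 2.1], [-1.47, 1.37], [-3.14, 3.14]. Speed limits (rad/s): [2.57, 2.57, 3.14, 3.14, 3.14, 3.14].

### API

Orientations are given as a unit quaternion [w, x, y, z].
In Python, from cell import bot gives the robot as it stands. Calls block until the motion is done:
- bot.move_pose(position, orientation): joint-space move of the TCP to a pose.
- bot.move_linear(position, speed=0.15, rotation=None, until_force=None): straight line of the TCP; rotation=None keeps the orientation; speed is the mean speed in m/s. With until_force (N) it stops when the force on the tool has changed by that much, and returns True; else False.
- bot.goto_joints(angles): joint-space move.
- bot.set_gripper(opening, grasp_force=None): opening from 0.0 (shut) to 1.0 (fully open); grasp_force is the grip in N (None keeps the last); returns when the fingers have stopped.
- bot.wait(seconds).
- bot.solve_ik(position, orientation): joint angles nearest the present ones, or None.
- bot.camera(name): name is "side" or "top" or "wrist"; returns the picture (480x640x3 uint8, red, green, blue); there is no depth.
- bot.calibration(name): a dict with "mtx" (3x3 intrinsics, pixels), "extrinsics" (4x4, takes a point from world to camera coordinates); the wrist camera has in their place "hand_eye" (4x4, takes a point from camera to tool coordinates, whose origin is the TCP and whose axes are the flange's). Camera axes: x right, y down, z forward; pixel columns grow to the right and rows downward; lengths in m; the calibration is good to about 2 mm. The wrist camera is an equidistant fisheye: a pixel r from the principal point sees the ray r / f radians off the axis. A picture is of the moment at which its call begins: read the wrist's pose just before it. calibration takes no time and is no camera call.
A pose or a line that the arm cannot do raises bot.PlanningError and nothing moves.
- bot.close_job(): hands the job in; it is judged then, once.
Trained networks look in the newest picture that a camera, given by its name, has taken for a name from the list of things; names that differ only in an ending like _2 or _b are one class to them, and where a whole thing is asked for, a point or a joint stands for the part that bears it (a point fixed in the world has none). Each returns a list of dicts, best first, with "confidence" (0 to 1); they miss things now and then, are a little off and sometimes report something else, mostly with a low value. They report only what shows in the picture. A call takes as long as a camera call. They do not tell look-alikes from the thing itself.
- bot.search_frame(camera, thing): "bbox" ([left, top, width, height] in pixels, round what is visible of it).
Readings, each from a call of its own:
- bot.read_clock(): time.
- bot.read_joint_positions(): joint angles.
- bot.read_joint_vel(): joint speeds.
- bot.read_joint_efforts(): joint torques, N m.
- bot.read_position(): TCP position.
- bot.read_tool_rot(): TCP orientation.
- bot.read_ft_force(): force on the tool from outside, world axes, zero at the start.
- bot.read_moment(): the same for the moment, N m.
- bot.read_gripper_width(): opening from 0.0 (shut) to 1.0 (fully open).
- bot.read_finger_force(): force on a finger pad.
Only numpy, scipy, OpenCV 4.12 (cv2) and the standard library are available. Lean on these libraries where they do the work, as an engineer would, in place of code of your own. Each camera call takes 0.05 s, during which the arm holds its last target. There are 200 camera calls.

## Working session

There is one attempt and no reset: what is moved stays moved. The work goes in short steps, each a Python script; the robot and the scene stay as the last script left them, time stands still between calls to the robot, and variables do not carry over. Pictures are saved under pics/ and viewed, at most 10 in all, crops included, and the job is handed in when it is done.

```bash
mkdir -p pics; ls
python3 - <<'E'
from cell import bot
import cv2,numpy as np
np.set_printoptions(precision=4,suppress=True)
for n in ("top","side"):
    im=bot.camera(n); cv2.imwrite(f"pics/{n}0.png",im[:,:,::-1])
    c=bot.calibration(n); print(n,c["mtx"],c["extrinsics"])
    for t in ("spacer","rail","end_stop","divider_1","pad"):
        print(t,[(d["bbox"],round(d["confidence"],2)) for d in bot.search_frame(n,t)])
print(bot.read_clock(),bot.read_tool_rot(),bot.calibration("wrist"))
E
```

```text
pics
top [[505.5692   0.     318.0748]
 [  0.     505.5692 232.0528]
 [  0.       0.       1.    ]] [[-0.0153 -0.9999 -0.0029  0.1673]
 [-0.9796  0.0155 -0.2006  0.5492]
 [ 0.2006 -0.0002 -0.9797  1.0699]
 [ 0.      0.      0.      1.    ]]
spacer [([253.4, 258.1, 26.8, 20.7], 0.83), ([198.5, 244.4, 22.6, 26.3], 0.57)]
rail [([310.8, 228.2, 115.9, 48.1], 0.65)]
end_stop [([418.0, 243.9, 8.7, 29.0], 0.54)]
divider_1 [([368.2, 238.6, 6.6, 23.0], 0.59)]
pad [([239.2, 247.6, 46.0, 42.9], 0.56), ([253.8, 186.2, 10.2, 26.7], 0.48)]
side [[503.9245   0.     326.1523]
 [  0.     503.9245 240.1353]
 [  0.       0.       1.    ]] [[-0.9999 -0.0101  0.005   0.5473]
 [-0.0089  0.4326 -0.9015  0.0104]
 [ 0.0069 -0.9015 -0.4326  1.0943]
 [ 0.      0.      0.      1.    ]]
spacer [([356.9, 265.6, 30.6, 58.9], 0.93), ([334.1, 302.2, 41.5, 72.3], 0.66)]
rail [([318.4, 211.3, 43.8, 71.8], 0.65)]
end_stop [([338.1, 207.9, 24.0, 16.2], 0.88)]
divider_1 [([335.7, 221.3, 25.2, 14.8], 0.85), ([330.9, 231.1, 27.5, 14.0], 0.79), ([327.7, 241.1, 29.8, 19.2], 0.58)]
pad [([334.1, 300.6, 64.8, 39.6], 0.82)]
0.6 [-0.      0.9939  0.1107 -0.    ] {'mtx': array([[371.6483,   0.    , 314.5611],
       [  0.    , 371.6483, 236.6387],
       [  0.    ,   0.    ,   1.    ]]), 'hand_eye': array([[-0.0005, -0.947 , -0.3211,  0.0826],
       [ 1.    , -0.0003, -0.0007, -0.0011],
       [ 0.0005, -0.3211,  0.947 , -0.1433],
       [ 0.    ,  0.    ,  0.    ,  1.    ]])}
```

Run:
```python
import cv2,numpy as np
a=cv2.imread("pics/top0.png")[150:310,170:450]
b=cv2.imread("pics/side0.png")[180:400,240:460]
a=cv2.resize(a,None,fx=2.85,fy=2.85,interpolation=2)
cv2.imwrite("pics/a.png",a)
b=cv2.resize(b,None,fx=2.7,fy=2.7,interpolation=2)
cv2.imwrite("pics/b.png",b)
```

```text
(no output)
```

View pics/a.png

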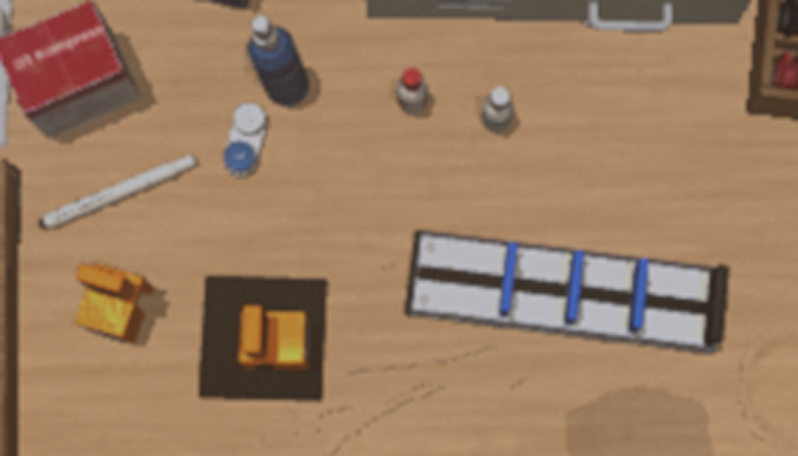

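View pics/b.png

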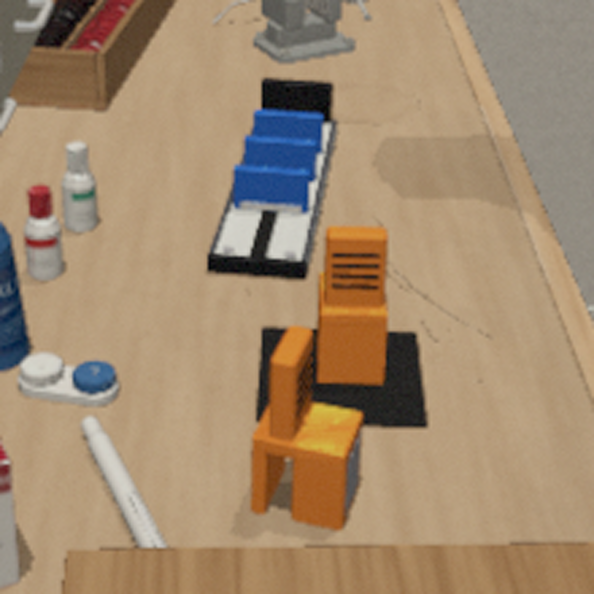

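Two look-alikes show in the top image: an orange spacer on the pad at about (266,268), and one on the bare desk left of it at about (209,255). The description says the wanted one stands on the pad and is nearest the base, so I choose the pad one. The block already faces -y. The end stop is at the rail's right end, about (421,258), and the dividers are at about (394,253), (371,250) and (348,247). Next I look from closer with the wrist camera.

```bash
cat > h.py <<'E'
from cell import bot
import cv2,numpy as np
from scipy.spatial.transform import Rotation as R
np.set_printoptions(precision=4,suppress=True)
def q(yaw): return [0,np.cos(yaw/2),np.sin(yaw/2),0]
def topray(uv,z):
    c=bot.calibration("top");E=c["extrinsics"];o=-E[:3,:3].T@E[:3,3]
    d=E[:3,:3].T@np.linalg.inv(c["mtx"])@[*uv,1]
    return o+d*(z-o[2])/d[2]
def cam_pose():
    w,x,y,z=bot.read_tool_rot();T=np.eye(4);T[:3,:3]=R.from_quat([x,y,z,w]).as_matrix();T[:3,3]=bot.read_position()
    return T@bot.calibration("wrist")["hand_eye"]
def wray(C,uv,z):
    K=bot.calibration("wrist")["mtx"];v=(np.array(uv,float)-K[:2,2])/K[0,0];r=np.hypot(*v)
    d=C[:3,:3]@np.r_[v/r*np.sin(r),np.cos(r)];return C[:3,3]+d*(z-C[2,3])/d[2]
def wproj(C,P):
    K=bot.calibration("wrist")["mtx"];p=C[:3,:3].T@(np.array(P)-C[:3,3]);s=np.hypot(p[0],p[1])
    return K[:2,2]+K[0,0]*np.arctan2(s,p[2])*p[:2]/s
def snap(name):
    C=cam_pose();im=bot.camera("wrist");cv2.imwrite(f"pics/{name}.png",im[:,:,::-1]);np.save(f"pics/{name}.npy",C)
E
python3 - <<'E'
from h import *
f=lambda x,y:(170+x/2.85,150+y/2.85)
sp=topray(f(254,330),.101);pad=topray(f(264,338),.003);rl=topray(f(565,292),.012);print(sp,pad,rl,topray(f(410,315),.012),topray(f(712,345),.012))
bot.move_pose([rl[0],rl[1],.2],q(-.09));snap("wr");print(bot.read_clock())
bot.move_pose([sp[0],sp[1],.24],q(0));snap("ws");print(bot.read_clock())
E
```

```text
[0.4719 0.2841 0.101 ] [0.4788 0.2876 0.003 ] [0.5111 0.0443 0.012 ] [0.4943 0.1694 0.012 ] [ 0.4663 -0.0716  0.012 ]
4.4167
5.4417
```

View pics/wr.png

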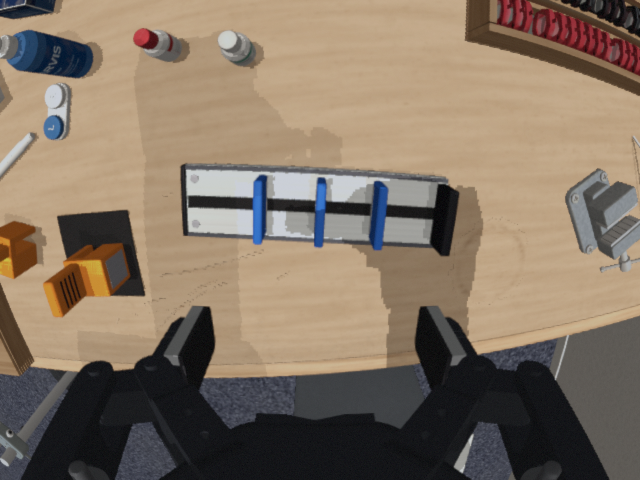

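View pics/ws.png

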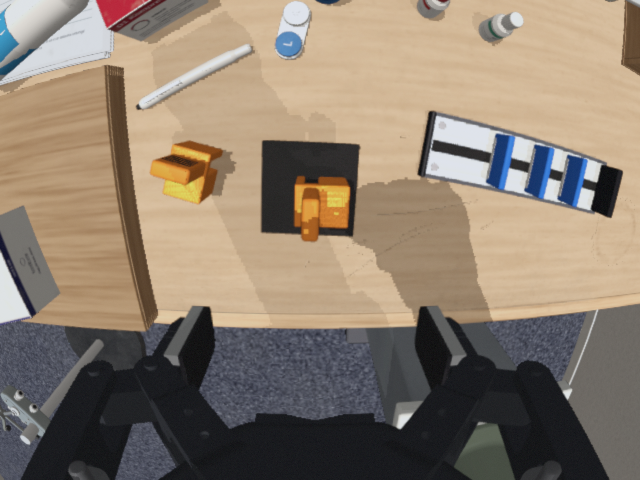

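The rail view shows dividers at about (260,210), (320,212) and (379,215), and the stop at about (445,220). The spacer view shows the pad spacer with its handle at about (311,214) and block at about (335,203). I'll fit known-shape silhouettes to both colour masks.

```bash
cat > fit.py <<'E'
from h import *
from scipy.optimize import minimize
def box(x,y,z): return np.array([[a,b,c] for a in x for b in y for c in z])
SP=[box((-.02,.02),(-.035,-.007),(0,.05)),box((-.02,.02),(.007,.015),(0,.05)),box((-.02,.02),(-.035,.015),(.04,.05)),box((-.018,.018),(-.007,.007),(.05,.098))]
def W(P,x,y,yaw,z): return R.from_euler('z',yaw).apply(P)+[x,y,z]
def render(C,bs,S=4):
    m=np.zeros((480*S,640*S),np.uint8)
    for b in bs:
        p=np.array([wproj(C,v) for v in b]);p=np.round((p+.5)*S).astype(int)
        cv2.fillConvexPoly(m,cv2.convexHull(p),255)
    return cv2.resize(m,(640,480),interpolation=cv2.INTER_AREA)/255.
def sprender(C,p,z): return render(C,[W(b,p[0],p[1],p[2],z) for b in SP])
DV=box((-.028,.028),(-.004,.004),(0,.034))
def railboxes(p): # p: stop face x,y,yaw,d1,d2,d3
    return [W(DV+[0,d,0],p[0],p[1],p[2],.012) for d in p[3:]]
def fit(cost,p0,steps):
    n=len(p0);s=np.vstack([p0]+[np.array(p0)+np.eye(n)[i]*steps[i] for i in range(n)])
    r=minimize(cost,p0,method="Nelder-Mead",options=dict(initial_simplex=s,xatol=1e-4,fatol=.3,maxfev=500));return r.x,r.fun
def mask(im,lo,hi,roi):
    h=cv2.cvtColor(im,cv2.COLOR_BGR2HSV);m=cv2.inRange(h,lo,hi)/255.;z=np.zeros_like(m);a,b,c,d=roi;z[b:d,a:c]=m[b:d,a:c];return z
ORG=((5,130,60),(28,255,255));BLU=((108,130,50),(128,255,255))
E
python3 - <<'E'
from fit import *
C=np.load("pics/ws.npy");im=cv2.imread("pics/ws.png");m=mask(im,*ORG,(270,160,370,260));print(m.sum())
p,f=fit(lambda p:((sprender(C,p,.003)-m)**2).sum(),[.472,.284,0],[.01,.01,.1]);print("spacer",p,f)
C=np.load("pics/wr.npy");im2=cv2.imread("pics/wr.png");mb=mask(im2,*BLU,(240,160,400,260))
# stop top-face: dark mask fit shared
st=box((-.03,.03),(-.01,0),(0,.036))
dark=(cv2.cvtColor(im2,cv2.COLOR_BGR2HSV)[:,:,2]<75)*1.;zz=np.zeros_like(dark);zz[178:258,425:470]=dark[178:258,425:470]
def rr(p): return render(C,railboxes(p)),render(C,[W(st,*p[:3],.012)])
def cost(p):
    a,b=rr(p);return ((a-mb)**2).sum()+((b-zz)[178:258,438:470]**2).sum()
pr,f2=fit(cost,[.486,-.06,-.09,.06,.11,.165],[.01,.01,.05,.01,.01,.01]);pr,f2=fit(cost,pr,[.003,.003,.02,.003,.003,.003]);print("rail",pr,f2,mb.sum(),zz.sum())
np.save("spfit.npy",p);np.save("rail.npy",pr)
o1=im.copy();e=cv2.findContours((sprender(np.load("pics/ws.npy"),p,.003)>.5).astype(np.uint8),0,1)[0];o1=cv2.resize(o1[150:270,260:380],None,fx=4,fy=4);cv2.drawContours(o1,[4*(c-[260,150])+2 for c in e],-1,(255,0,255),1)
a,b=rr(pr);o2=cv2.resize(im2[160:260,240:470],None,fx=3.4,fy=3.4)
for k in(a,b):
    e=cv2.findContours((k>.5).astype(np.uint8),0,1)[0];cv2.drawContours(o2,[(3.4*(c-[240,160])+2).astype(int) for c in e],-1,(255,0,255),1)
W_=782;o=np.zeros((340+260,W_,3),np.uint8);o[:340]=o2[:340,:W_];s=cv2.resize(o1,(260,260));o[340:,:260]=s
cv2.imwrite("pics/fit.png",o)
E
```

```text
2976.0Traceback (most recent call last):
  File "<stdin>", line 3, in <module>
  File "fit.py", line 18, in fit
    r=minimize(cost,p0,method="Nelder-Mead",options=dict(initial_simplex=s,xatol=1e-4,fatol=.3,maxfev=500));return r.x,r.fun
    res = _minimize_neldermead(fun, x0, args, callback, bounds=bounds,
                               **options)
    fxr = func(xr)
    fx = function(np.copy(x), *(wrapper_args + args))
  File "<stdin>", line 3, in <lambda>
  File "fit.py", line 12, in sprender
    def sprender(C,p,z): return render(C,[W(b,p[0],p[1],p[2],z) for b in SP])
                                ~~~~~~^^^^^^^^^^^^^^^^^^^^^^^^^^^^^^^^^^^^^^^
  File "fit.py", line 9, in render
    p=np.array([wproj(C,v) for v in b]);p=np.round((p+.5)*S).astype(int)
                ~~~~~^^^^^
  File "h.py", line 17, in wproj
    K=bot.calibration("wrist")["mtx"];p=C[:3,:3].T@(np.array(P)-C[:3,3]);s=np.hypot(p[0],p[1])
      ~~~~~~~~~~~~~~~^^^^^^^^^
ValueError: time passes only in moves, steps and waits
```

Calling calibration thousands of times is refused, so I'll cache the values.

```bash
sed -i 's/bot.calibration("wrist")\["mtx"\]/KW/; s/^def q/KW=np.array([[371.6483,0,314.5611],[0,371.6483,236.6387],[0,0,1.]])\ndef q/' h.py
cat > f1.py <<'E'
from fit import *
C=np.load("pics/ws.npy");im=cv2.imread("pics/ws.png");m=mask(im,*ORG,(270,160,370,260));print(m.sum())
p,f=fit(lambda p:((sprender(C,p,.003)-m)**2).sum(),[.472,.284,0],[.01,.01,.1]);print("spacer",p,f)
C=np.load("pics/wr.npy");im2=cv2.imread("pics/wr.png");mb=mask(im2,*BLU,(240,160,400,260))
st=box((-.03,.03),(-.01,0),(0,.036))
dark=(cv2.cvtColor(im2,cv2.COLOR_BGR2HSV)[:,:,2]<75)*1.;zz=np.zeros_like(dark);zz[178:258,425:470]=dark[178:258,425:470]
def rr(p): return render(C,railboxes(p)),render(C,[W(st,*p[:3],.012)])
def cost(p):
    a,b=rr(p);return ((a-mb)**2).sum()+((b-zz)[178:258,438:470]**2).sum()
pr,f2=fit(cost,[.486,-.06,-.09,.06,.11,.165],[.01,.01,.05,.01,.01,.01]);pr,f2=fit(cost,pr,[.003,.003,.02,.003,.003,.003]);print("rail",pr,f2,mb.sum(),zz.sum())
np.save("spfit.npy",p);np.save("rail.npy",pr)
o1=im.copy();e=cv2.findContours((sprender(np.load("pics/ws.npy"),p,.003)>.5).astype(np.uint8),0,1)[0];o1=cv2.resize(o1[150:270,260:380],None,fx=4,fy=4);cv2.drawContours(o1,[4*(c-[260,150])+2 for c in e],-1,(255,0,255),1)
a,b=rr(pr);o2=cv2.resize(im2[160:260,240:470],None,fx=3.4,fy=3.4)
for k in(a,b):
    e=cv2.findContours((k>.5).astype(np.uint8),0,1)[0];cv2.drawContours(o2,[(3.4*(c-[240,160])+2).astype(int) for c in e],-1,(255,0,255),1)
o=np.zeros((600,782,3),np.uint8);o[:340]=o2[:340,:782];o[340:,:260]=cv2.resize(o1,(260,260))
cv2.imwrite("pics/fit.png",o)
E
python3 f1.py
```

```text
2976.0
spacer [ 0.4722  0.2884 -0.0403] 80.77842368319877
rail [ 0.4944 -0.0649 -0.1418  0.056   0.1073  0.1603] 781.6163168012304 1998.0 1593.0
```

View pics/fit.png

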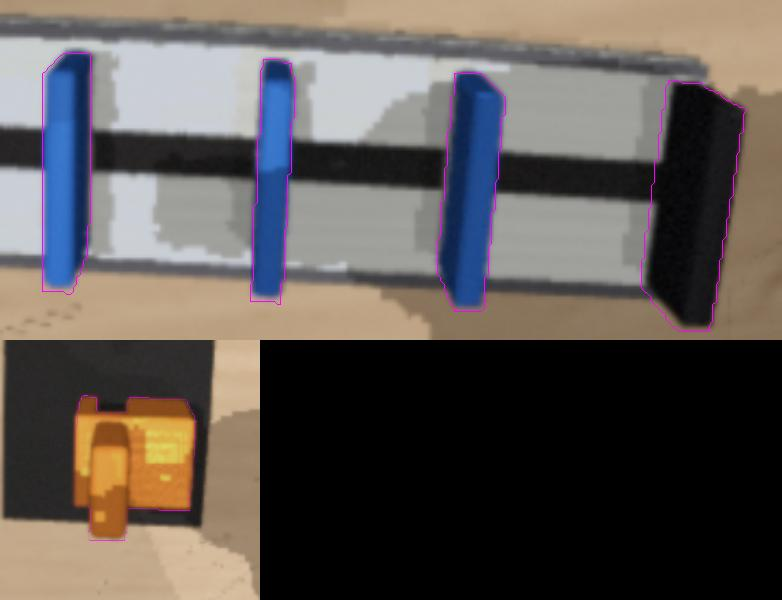

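The spacer fit is tight. The rail fit's residual is too high, probably because the blue mask is missing dark faces, so I'll refit with a better mask and check yaw against the black centre strip of the rail.

```bash
sed -i 's/^pr,f2=/i=im2.astype(int);mb=((i[:,:,0]-i[:,:,2])>35)*1.;mb[:160]=0;mb[260:]=0;mb[:,:240]=0;mb[:,400:]=0\npr,f2=/' f1.py
cat >> f1.py <<'E'
print("resid parts",((a-mb)**2).sum(),((b-zz)[178:258,438:470]**2).sum())
g=cv2.cvtColor(im2,cv2.COLOR_BGR2GRAY);P=[]
for u in list(range(195,248,3))+list(range(272,310,3))+list(range(333,366,3))+list(range(392,425,3)):
    v=np.arange(190,230);w=np.clip(90-g[190:230,u].astype(float),0,None)
    if w.sum()>0: P.append(wray(C,(u,(w*v).sum()/w.sum()),.012))
P=np.array(P);k=np.polyfit(P[:,1],P[:,0],1);r=P[:,0]-np.polyval(k,P[:,1]);ok=abs(r)<.0015;k=np.polyfit(P[ok,1],P[ok,0],1)
print("strip yaw",-np.arctan(k[0]),"x at stop",np.polyval(k,pr[1]),ok.sum(),len(ok),abs(r[ok]).max())
E
python3 f1.py
```

```text
2976.0
spacer [ 0.4722  0.2884 -0.0403] 80.77842368319877
rail [ 0.4953 -0.0654 -0.1403  0.0562  0.1075  0.161 ] 377.03063437139565 2418.0 1593.0
resid parts 329.161476355248 47.86915801614763
strip yaw -0.143737508724617 x at stop 0.49455708709386226 53 53 0.0005047440876995157
```

Two independent measurements agree on rail yaw, at about -0.142 (-0.1403 and -0.1437). The stop face is at (0.495, -0.065) and the dividers are at 56, 107.5 and 161 mm along the rail, which gives sensible spacings. Next I grasp the pad spacer, lift it, hover over divider 1 and look.

```bash
cat >> h.py <<'E'
YAW=-.142;ST=np.array([.495,-.0653]);UY=np.array([-np.sin(YAW),np.cos(YAW)])
def at(d,z): return [*(ST+d*UY),z]        # TCP over rail coordinate d
def along(): return (np.array(bot.read_position())[:2]-ST)@UY
def fy(): return float(np.array(bot.read_ft_force())[:2]@UY)
E
python3 - <<'E'
from h import *
s=np.load("spfit.npy")
bot.set_gripper(.5,80)
bot.move_pose([s[0],s[1],.15],q(s[2]))
print(bot.move_linear([s[0],s[1],.058],.12,until_force=8),bot.read_position())
bot.set_gripper(0,80);print(bot.read_gripper_width(),bot.read_finger_force(),bot.read_ft_force())
bot.move_linear([s[0],s[1],.14],.12);print(bot.read_ft_force(),bot.read_clock())
bot.move_pose(at(.0562,.125),q(YAW));print(bot.read_position(),bot.read_ft_force(),bot.read_clock());snap("h1")
im=cv2.imread("pics/h1.png");cv2.imwrite("pics/h1c.png",cv2.resize(im[100:400,120:520],None,fx=2,fy=2))
E
```

```text
False [0.473  0.2887 0.059 ]
0.1504937459753797 78.5291075706482 [ 0.1614 -0.7052  2.6195]
[-0.3766 -0.0803 -1.1842] 8.5
[ 0.503  -0.0096  0.125 ] [-0.0809 -0.4181 -1.3594] 13.2667
```

View pics/h1c.png

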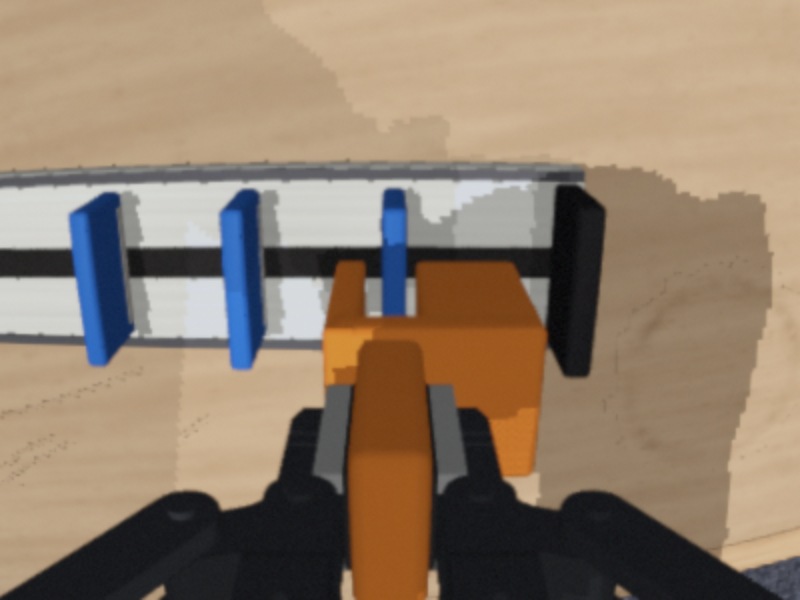

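The spacer hangs straight. Divider 1 (crop x≈394) lies inside the slot (365–415) and yaw is aligned. Now I lower, draw by touch and log the force.

Run:
```python
from h import *
print("down",bot.move_linear(at(.0565,.072),.06,until_force=5),bot.read_position(),bot.read_ft_force())
f0=fy()
print("a",bot.move_linear(at(.0465,.072),.02,until_force=12),along(),fy()-f0)
print("b",bot.move_linear(at(.025,.072),.012,until_force=9-abs(fy()-f0)),along(),fy()-f0,bot.read_ft_force(),bot.read_clock())
snap("p1");im=cv2.imread("pics/p1.png");cv2.imwrite("pics/p1c.png",cv2.resize(im[100:400,120:520],None,fx=2,fy=2))
```

```text
down False [ 0.5034 -0.0094  0.0723] [ 0.4089 -0.1718 -1.7858]
a False 0.046888219880293305 5.2871820471915365
b True 0.03311807632591958 0.4722525603292559 [ 0.0795  0.3523 -1.1158] 16.1833
```

View pics/p1c.png

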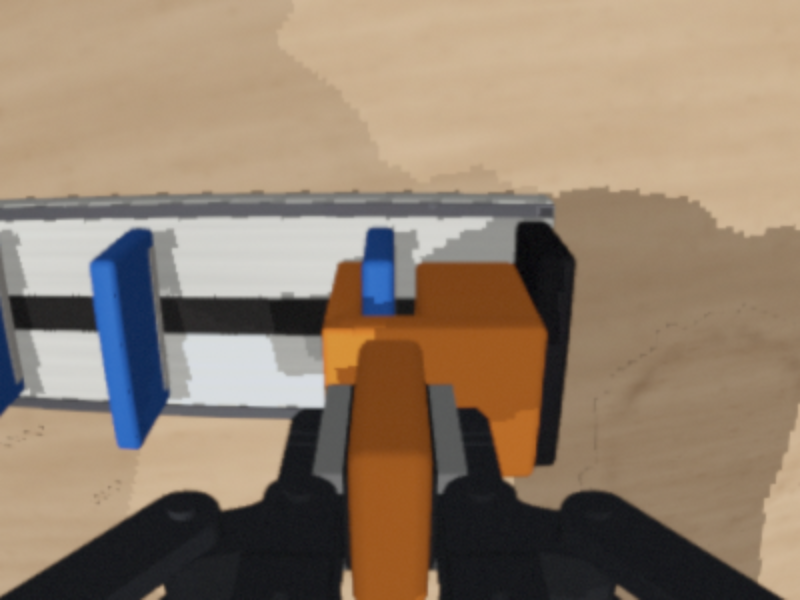

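The block's right edge (≈545,330) meets the stop's face (≈540), and the lip is on divider 1. The residual force is only 0.5 N, so the trigger could have been a force drop. I press again gently to confirm contact.

Run:
```python
from h import *
for t in (3,3):
    a=along();r=bot.move_linear(at(a-.004,.072),.01,until_force=8);print(r,a,along(),fy(),bot.read_clock())
```

```text
True 0.03319740277905848 0.032900691866325806 0.6490724574192007 16.6417
True 0.032900691866325806 0.0327253874449996 0.8773545347998332 17.0167
```

Force rises to 8 N within 0.3 mm, which drag alone (5.3 N) cannot do, so the contact with the stop is real. I back off a little inside the slot, lift, and go to divider 2. Contact is expected at along ≈ 0.033+0.042 = 0.075.

```bash
cat >> h.py <<'E'
def off():
    a=along();bot.move_linear(at(a+.0017,.072),.02);bot.move_linear(at(a+.0017,.125),.1)
def hook(d):
    bot.move_linear(at(d,.125),.12);r=bot.move_linear(at(d,.072),.07,until_force=5)
    print("hook",r,bot.read_position()[2],along(),fy());return r
def draw(d,c):
    f0=fy();print("a",bot.move_linear(at(c+.005,.072),.025,until_force=12),along(),fy()-f0)
    for i in range(3):
        g=fy()-f0;a=along();r=bot.move_linear(at(c-.005,.072),.006,until_force=max(2.6,7.8-g))
        print("b",r,g,a,along(),fy()-f0,bot.read_clock())
        if r and along()<c+.0015: break
E
python3 - <<'E'
from h import *
off()
if not hook(.1065): draw(.1065,.0751)
snap("p2");im=cv2.imread("pics/p2.png");cv2.imwrite("pics/p2c.png",cv2.resize(im[100:400,120:520],None,fx=2,fy=2))
E
```

```text
Traceback (most recent call last):
  File "h.py", line 29, in hook
    bot.move_linear(at(d,.125),.12);r=bot.move_linear(at(d,.072),.07,until_force=5)
    ~~~~~~~~~~~~~~~^^^^^^^^^^^^^^^^
cell.PlanningError: the arm cannot follow that straight line within its joint ranges
```

Run:
```python
from h import *
print(bot.read_joint_positions(),bot.read_position(),bot.read_tool_rot(),bot.read_clock())
for y in (YAW,YAW+np.pi,YAW-np.pi):
  for d,z in((.034,.125),(.05,.125),(.07,.125),(.1065,.125),(.1065,.072),(.075,.072),(.16,.072),(.117,.072)):
    try: print(round(y,2),d,z,bot.solve_ik(at(d,z),q(y)))
    except Exception as e: print(e)
```

```text
[-0.2219  0.3427 -0.4686  0.7672  0.0196  3.0589] [ 0.4996 -0.0312  0.1247] [-0.0103  0.9975 -0.0696 -0.0023] 17.9833
-0.14 0.034 0.125 [-0.2107  0.3389 -0.4733  0.7586  0.      3.0729]
-0.14 0.05 0.125 [-0.1785  0.3414 -0.4695  0.7599  0.      3.1051]
-0.14 0.07 0.125 [-0.1384  0.3457 -0.4629  0.7622  0.     -3.138 ]
-0.14 0.1065 0.125 [-0.0658  0.3568 -0.4458  0.7682  0.     -3.0654]
-0.14 0.1065 0.072 [-0.0658  0.4257 -0.5038  0.6412  0.     -3.0654]
-0.14 0.075 0.072 [-0.1284  0.4167 -0.5193  0.6348  0.     -3.128 ]
-0.14 0.16 0.072 [ 0.0375  0.4474 -0.4663  0.6571  0.     -2.9621]
-0.14 0.117 0.072 [-0.0452  0.4294 -0.4976  0.6438  0.     -3.0448]
3.0 0.034 0.125 [-0.2107  0.3389 -0.4733  0.7586  0.     -0.0687]
3.0 0.05 0.125 [-0.1785  0.3414 -0.4695  0.7599  0.     -0.0365]
3.0 0.07 0.125 [-0.1384  0.3457 -0.4629  0.7622  0.      0.0036]
3.0 0.1065 0.125 [-0.0658  0.3568 -0.4458  0.7682  0.      0.0762]
3.0 0.1065 0.072 [-0.0658  0.4257 -0.5038  0.6412  0.      0.0762]
3.0 0.075 0.072 [-0.1284  0.4167 -0.5193  0.6348  0.      0.0136]
3.0 0.16 0.072 [ 0.0375  0.4474 -0.4663  0.6571  0.      0.1795]
3.0 0.117 0.072 [-0.0452  0.4294 -0.4976  0.6438  0.      0.0968]
-3.28 0.034 0.125 [-0.2107  0.3389 -0.4733  0.7586  0.     -0.0687]
-3.28 0.05 0.125 [-0.1785  0.3414 -0.4695  0.7599  0.     -0.0365]
-3.28 0.07 0.125 [-0.1384  0.3457 -0.4629  0.7622  0.      0.0036]
-3.28 0.1065 0.125 [-0.0658  0.3568 -0.4458  0.7682  0.      0.0762]
-3.28 0.1065 0.072 [-0.0658  0.4257 -0.5038  0.6412  0.      0.0762]
-3.28 0.075 0.072 [-0.1284  0.4167 -0.5193  0.6348  0.      0.0136]
-3.28 0.16 0.072 [ 0.0375  0.4474 -0.4663  0.6571  0.      0.1795]
-3.28 0.117 0.072 [-0.0452  0.4294 -0.4976  0.6438  0.      0.0968]
```

Joint 6 sits at its ±3.14 limit between dividers 1 and 2. One wrist full turn with a joint move puts the rest of the work on the other side, where dividers 2, 3 and the pad are all reachable.

```bash
sed -i 's/c-.005,.072/c-.004,.072/; s/bot.move_linear(at(d,.125),.12);r=/bot.move_pose(at(d,.125),q(YAW));print(along(),bot.read_clock());r=/' h.py
python3 - <<'E'
from h import *
if not hook(.1065): draw(.1065,.0751)
snap("p2");im=cv2.imread("pics/p2.png");cv2.imwrite("pics/p2c.png",cv2.resize(im[100:400,120:520],None,fx=2,fy=2))
E
```

```text
0.10648224811574747 23.0083
hook False 0.07226309037457618 0.10652667478190748 -0.3859332782660518
a False 0.08035314531068997 5.570175442106779
b True 5.570175442106779 0.08035314531068997 0.07519693335294733 0.3810844796704874 26.1167
```

View pics/p2c.png

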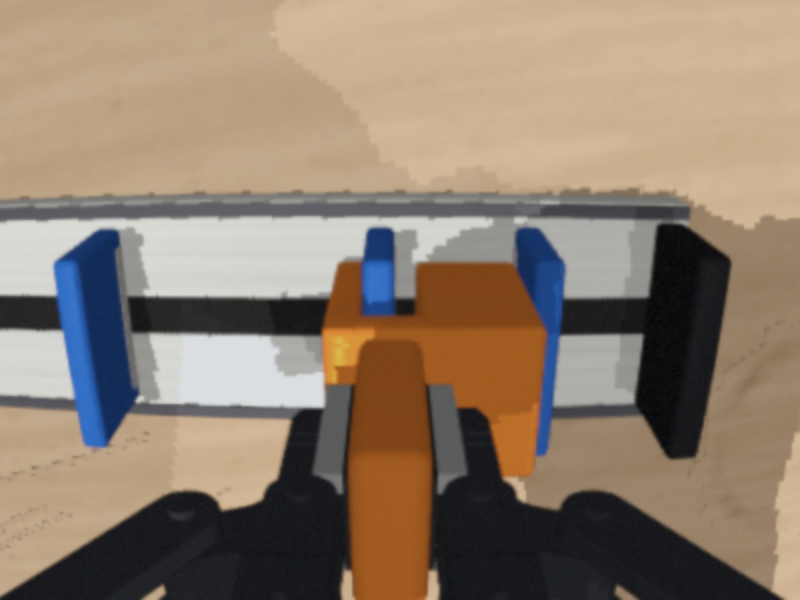

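Contact came at 0.0752 (predicted 0.0751), with the block on divider 1 (≈545,330) and divider 2 on the lip. I give one confirming press within limits, then do divider 3.

```bash
python3 - <<'E'
from h import *
print(bot.move_linear(at(along()-.002,.072),.006,until_force=7.5),along(),fy())
off()
if not hook(.160):
    draw(.160,.1172)
    print(bot.move_linear(at(along()-.002,.072),.006,until_force=7.5),along(),fy(),bot.read_clock())
    off();bot.move_pose(at(.16,.2),q(YAW));snap("e");print(bot.read_clock())
E
cat > f2.py <<'E'
from fit import *
C=np.load("pics/e.npy");im=cv2.imread("pics/e.png");cv2.imwrite("pics/ec.png",cv2.resize(im[60:360,200:600],None,fx=2,fy=2))
E
python3 f2.py
```

```text
False 0.07476825995062346 5.711288299062112
0.1608674262389513 28.275
hook False 0.0722608532587378 0.16003022096102182 1.1287807705979798
a False 0.12239803304022584 3.217242642546358
b True 3.217242642546358 0.12239803304022584 0.11713967206952386 -0.43234521369032874 31.9083
False 0.1167008979545088 6.144103205802031 32.625
34.1083
```

View pics/ec.png

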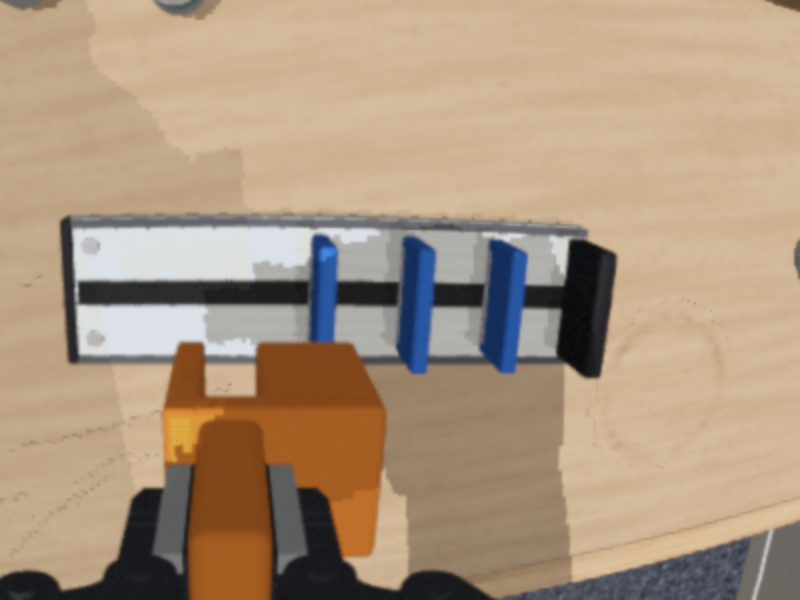

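All three dividers are drawn up and the spacer is clear. Before placing, I measure the resulting gaps.

```bash
cat >> f2.py <<'E'
i=im.astype(int);mb=((i[:,:,0]-i[:,:,2])>35)*1.;k=np.zeros_like(mb);k[170:228,345:475]=1;mb*=k
pr0=np.load("rail.npy")
def cost(p): return (((render(C,railboxes([*p[:2],-.142,*p[2:]]))-mb)*k)**2).sum()
# shift along rail is free in d, so fix stop face y; print differences
c=lambda p:cost([p[0],pr0[1],*p[1:]])
p,f=fit(c,[pr0[0],.037,.079,.121],[.004]*4);p,f=fit(c,p,[.001]*4);print(p,np.diff(p[1:]),f,mb.sum())
st=box((-.03,.03),(-.01,0),(0,.036))
dark=(cv2.cvtColor(im,cv2.COLOR_BGR2HSV)[:,:,2]<75)*1.;K=np.zeros_like(dark);K[178:252,490:520]=1
s,f=fit(lambda s:(((render(C,[W(st+[0,s[0],0],p[0],pr0[1],-.142,.012)])-dark)*K)**2).sum(),[0.],[.004]);print("stop",s,f,"d1 rel",p[1]-s[0])
E
python3 f2.py
```

```text
[0.4932 0.0366 0.0782 0.1213] [0.0417 0.0431] 326.48072279892347 2187.0
stop [0.0011] 46.40610534409843 d1 rel 0.03544276894855932
```

Touch positions 33.0, 75.2 and 117.1 mm give steps of 42.2 and 41.9 mm, and the image fit gives 41.7 and 43.1 mm at roughly 1 mm accuracy. The image puts divider 1 at 35.4 mm from the stop, nominally just out of tolerance. That stop fit came from a cropped dark mask, so I trust the firm touch on the stop. Now I place the spacer back.

Run:
```python
from h import *
C=np.load("pics/ws.npy");print("pad",wray(C,(310,188.5),.003))
s=np.load("spfit.npy")
bot.move_pose([s[0]+.003,s[1],.14],q(s[2]));print(bot.read_clock())
r=bot.move_linear([s[0]+.003,s[1],.066],.1,until_force=6)
r2=bot.move_linear([s[0]+.003,s[1],.055],.015,until_force=4);print(r,r2,bot.read_position(),bot.read_ft_force())
bot.set_gripper(.35);bot.wait(.3)
p=bot.read_position();bot.move_linear([p[0],p[1],.18],.08);print(bot.read_clock())
bot.move_pose([s[0],s[1],.24],q(s[2]));snap("end");print(bot.read_clock())
im=cv2.imread("pics/end.png");cv2.imwrite("pics/endc.png",cv2.resize(im[90:290,240:640],None,fx=2,fy=2))
```

```text
pad [0.4783 0.289  0.003 ]
34.95
False True [0.4753 0.2885 0.0587] [-0.401  -0.1432  3.7471]
38.6583
39.0583
```

View pics/endc.png

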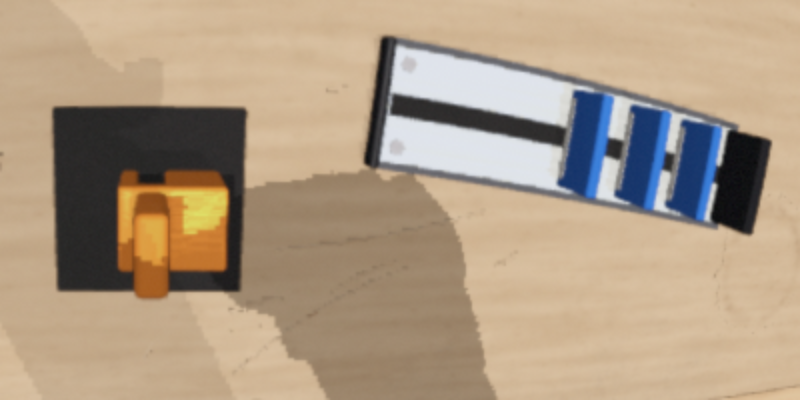

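The spacer stands upright on the pad (crop ≈170,220) and the gaps look even. One unobstructed measurement of the rail will settle the doubt about divider 1 before handing in.

Run:
```python
from fit import *
bot.move_pose([.49,.0,.2],q(YAW));snap("fin");print(bot.read_clock())
C=np.load("pics/fin.npy");im=cv2.imread("pics/fin.png");i=im.astype(int)
mb=((i[:,:,0]-i[:,:,2])>35)*1.
k=np.clip(render(C,[W(box((-.045,.045),(.015,.15),(0,.034)),*ST,YAW,.012)]),0,1)>.5;mb*=k
x0=.494
c=lambda p:(((render(C,railboxes([p[0],ST[1],YAW,*p[1:]]))-mb)*k)**2).sum()
p,f=fit(c,[x0,.038,.08,.122],[.004]*4);p,f=fit(c,p,[.001]*4);print(p,np.diff(p[1:]),f,mb.sum())
st=box((-.03,.03),(-.01,0),(0,.036))
dark=(im.max(2)<60)*1.;K=cv2.dilate(render(C,[W(st,p[0],ST[1],YAW,.012)]),np.ones((9,9)))>.5
s,f=fit(lambda s:(((render(C,[W(st+[s[1],s[0],0],p[0],ST[1],YAW,.012)])-dark)*K)**2).sum(),[0.,0.],[.004,.004]);print("stop",s,f,(dark*K).sum(),"d1 rel",p[1]-s[0])
```

```text
43.8917
[0.4947 0.0372 0.0799 0.1223] [0.0427 0.0424] 334.92319876970396 2359.0
stop [ 0. -0.] 236.66889657823913 1282.0 d1 rel 0.03716265741981229
```

```bash
python3 -c "
from cell import bot
print(bot.close_job(),bot.read_clock())"
```

```text
the job is handed in; nothing more can be done
the job is handed in; nothing more can be done
```

I set all three dividers by touch, stood the spacer back on its pad, and handed the job in at about 44 s; no verdict came back, but the last camera check read 37.2, 42.7 and 42.4 mm (nominal 38, 42, 42, good to roughly 1 mm), all within tolerance.

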